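# Fit the second drain pipe into its ring-seal socket with an expansion gap

### The arm

A 7-joint arm with a two-finger parallel gripper is mounted at the origin on the work surface. World frame = base frame: x ahead of the robot, y to its left, z up, the work surface at z = 0. Lengths are in m, angles in rad, forces in N, time in s.
With the tool pointing down it reaches from about 0.4 to 0.85 m from the base axis. Payload 10.4 kg.
Tool frame: the origin (TCP) lies on the centre line of the jaws, within the pads' length; the fingertips stand 11 mm ahead of it and the grasp point (between the pads) lies 8 mm behind it (tip_reach is the distance from the TCP to the fingertips, in m); z points along the fingers, y is the line along which they close (so a half turn about z gives the same grasp; the last joint's range is limited). The gripper opens to 85 mm and grips with 20 to 120 N. Pads are 22 mm wide; open, the fingers measure 114 mm over their backs; the gripper's body (76 mm by 85 mm) begins 54 mm behind the grasp point. The pads swing forward as they close: fully open they stand 13 mm farther back than shut.
Start: joints at [-1.274, 0.332, -0.065, 1.46, 0.022, 1.35, -0.088], TCP at [0.196, 0.593, 0.208] pointing down, gripper open.
Joint ranges: [-2.6, 2.6], [-0.5, 2.12], [-1.47, 1.34], [0.16, 2.42], [-1.27, 4.41], [0.06, 2.06], [-2.6, 2.6]. Speed limits (rad/s): [2.22, 2.22, 2.79, 2.79, 3.14, 3.14, 3.14].

### API

Orientations are given as a unit quaternion [x, y, z, w].
In Python, from workcell import get_obs, camera, hand_in, tip_reach gives the robot as it stands. The module is installed in compiled form; this text tells all that it offers.
- The arm moves only by the tool move_arm, never from a script. Its argument "plan" is a list of rows, each an object with "delta_pos": the shift along the tool's x, y, z in normalised numbers (1 is 0.6 m), a list of three; "turn": the turn, a rotation vector about the tool's x, y, z in a scale on which 1.0 is 2 rad, a list of three; "fingers": the closure, from 0 (fully open) to 1 (shut). A call has 1 to 12 rows; each row is the pose to reach, as a shift and turn from the pose commanded when the call began, along the tool's axes at that moment; what a row does not reach only later rows make up. A row lasts 1/8 s, in which the tool goes at most 62.5 mm and 10.7 degrees, less where a joint would pass 70% of its speed; a pose out of reach is approached as far as the arm can. A call with a gripper value outside its range is refused whole. The fingers move at their own pace and stop on an object; "force" is the grip in N (left out, the last holds). Time passes only in rows, so rows that repeat a pose let the fingers close. It gives the time, the measured TCP pose, the force, the opening and the grip force at its end, in the units of the state.
- get_obs(): the state, without advancing time (a new reading comes with each control period).
- camera(name): name is "side" or "top" or "wrist"; returns a dict with "color" (400x640x3 uint8, red, green, blue), "range_z" (400x640 float32, m along the optical axis (not along the pixel's ray), 0 where there is no reading), "fx", "fy", "cx", "cy" (pixels), "k1" (the pictures are not rectified: a ray, as slopes to the right and down, at radius r is drawn at 1 + k1 r^2 times it, then the intrinsics apply), "R" (3x3) and "t" (3): a world point X has camera coordinates R X + t; the wrist camera has in their place "tool_from_camera" (4x4, takes a point from camera to tool coordinates, whose origin is the TCP and whose axes are the flange's). Camera axes: x right, y down, z forward; pixel columns grow to the right and rows downward; lengths in m; the calibration is good to about 2 mm. A picture is of the moment at which its call begins: read the wrist's pose just before it.
- hand_in(): hands the job in; it is judged then, once.
The state is a dict: "clock": time; "joint_pos": joint angles; "joint_velocities": joint speeds; "tau": joint torques, N m; "position": TCP position; "ee_rot": TCP orientation; "ft_force": force on the tool from outside, world axes, zero at the start; "torque": the same for the moment, N m; "grip_width": opening from 0.0 (shut) to 1.0 (fully open); "grasp_force": force on a finger pad.
Only numpy, scipy, OpenCV 4.12 (cv2) and the standard library are available. Lean on these libraries where they do the work, as an engineer would, in place of code of your own. Each camera call takes 0.05 s, during which the arm holds its last target. There are 200 camera calls.

### The job

Stand the loose pipe that matches the one already fitted in the free socket of the washing-machine drain collector: push it in steadily, past the rubber seal, until it bottoms on the stop inside, without ramming it. Then, reading the rings on the pipe against the socket mouth, draw it back by 10 mm as the expansion gap and let go, so that it stays upright there. Leave the other pipes, fittings and tools where they are.

Things in the scene. Friction and masses are not known exactly. Their poses are not given: they have to be found in the camera images.
- pipe: The pipe to fit: grey plastic pipe, 32 mm outside diameter, 180 mm long, 40 to 85 g, standing loose and upright on the bench. Origin: centre of its lower end; z up along it. Lower end bevelled over 7 mm to 28 mm diameter; top open, wall 2.5 mm, firm to grip. Thin dark rings are printed every 10 mm from 20 to 90 mm above the lower end (the 50 mm ring is twice as broad).
- socket_mouth (a point): Centre of the free socket's mouth, 115 mm above the bench; z up, out of the socket. Bore 34 mm, rim flared to 41 mm over the top 5 mm. The rigid stop on which the pipe bottoms lies 30 to 53 mm below the mouth: it differs each time and is not reported.
- socket: The free upright branch socket, fixed, 45 mm outside at the rim, 51 mm at the bulge below. Origin on the bench plane under its mouth; y along the collecting pipe. A rubber ring seal 14 mm below the mouth resists the pipe's end with 7 to 14 N at its first bite, then drags with 4 to 8 N either way, and so holds the pipe at any height when let go.
- fitted: The other branch, which already has its pipe (same 32 mm pipe, its top about 253 mm above the bench), fixed. Origin on the bench plane below the pipe's axis. It stands 170 mm from the free socket along the collecting pipe; which end is free varies.
- collector: The drain collector: horizontal grey pipe 40 mm in diameter, 320 mm long, in two steel clips on a plywood board 110 x 340 x 12 mm, fixed to the bench. Origin: centre of the board's underside; y along the pipe, whose axis is 36 mm above the bench; the two branches stand at y = +85 and -85 mm.
- wide_pipe: Bystander: a ringed pipe of 40 mm diameter, 180 mm long, standing loose near the pipe; too wide for the socket. Origin: centre of its lower end.
- short_pipe: Bystander: a plain offcut of 32 mm diameter without rings, only 100 mm long, standing loose near the pipe. Origin: centre of its lower end.
- bend: Bystander: a 90 degree grey pipe bend, about 95 x 85 x 45 mm, lying on the bench. Origin: under the middle of its curve, on the bench.
- tub: Bystander: round white tub, 73 mm diameter, 56 mm tall. Origin: centre of its underside.
- tape: Bystander: black tape measure, 70 x 38 x 66 mm. Origin: centre of its underside.
- filter: Bystander: white drain-pump filter insert standing on its knob, 64 mm diameter, 72 mm tall. Origin: centre of its underside.
- pencil: Bystander: flat carpenter's pencil, 150 x 12 x 8 mm, lying. Origin: centre of its underside, x along it.
Not all that is in view belongs to the job. Leave any blue or yellow look-alike of the pipe alone.

How it is judged:
By the outcome, as a careful person would: the job done as asked, in the order asked, and still so for the second after the job is handed in, with the robot touching nothing.
It also fails if it takes over 56 s, if anything falls off the work surface, if the arm or the gripper's body presses on something with over 40 N, if the wrist force passes 120 N, or if a joint passes its speed limit or range.

## Working session

There is one attempt and no reset: what is moved stays moved. The work goes in short steps, Python scripts to look and compute and a tool call to move; the robot and the scene stay as the last step left them, time stands still between calls to the robot, and variables do not carry over. Pictures are saved under pics/ and viewed, at most 10 in all, crops included, and the job is handed in when it is done.

Besides the shell and the picture viewer there is one more tool, called by a JSON object that holds its "name" and its "arguments", one argument or row to a line. move_arm: Moves the arm, as the interface text tells. Its arguments: {"type":"object","properties":{"plan":{"type":"array","items":{"type":"object","properties":{"delta_pos":{"type":"array","items":{"type":"number"}},"turn":{"type":"array","items":{"type":"number"}},"fingers":{"type":"number"}}}},"force":{"type":"number"}},"required":["plan"]}

```bash
mkdir -p pics; cat > h.py <<'E'
import numpy as np, cv2
from workcell import get_obs, camera, tip_reach
def save(n,c): cv2.imwrite(f'pics/{n}.png',c['color'][...,::-1])
def cloud(c):
    h,w=c['range_z'].shape
    u,v=np.meshgrid(np.arange(w),np.arange(h))
    K=np.array([[c['fx'],0,c['cx']],[0,c['fy'],c['cy']],[0,0,1.]])
    p=cv2.undistortPoints(np.stack([u,v],-1).reshape(-1,1,2).astype(np.float64),K,np.array([c['k1'],0,0,0.])).reshape(h,w,2)
    z=c['range_z']
    P=np.dstack([p*z[...,None],z])
    if 'R' in c: P=(P-c['t'])@c['R']
    P[z==0]=np.nan
    return P
E
python3 - <<'E'
from h import *
o=get_obs();print({k:np.round(v,3) for k,v in o.items()},tip_reach)
a=camera('top');b=camera('side')
im=np.vstack([a['color'],b['color']])[...,::-1]
save('top',a);save('side',b)
for n,c in(('top',a),('side',b)): np.savez(n,**c); print(n,(-c['R'].T@c['t']).round(3),c['R'].round(2).tolist())
E
```

```text
{'clock': np.float64(0.0), 'joint_pos': array([-1.274,  0.333, -0.065,  1.461,  0.022,  1.35 , -0.088]), 'joint_velocities': array([-0.001,  0.001, -0.   , -0.   , -0.002, -0.   ,  0.001]), 'tau': array([ 0.0000e+00, -6.2545e+01,  5.0000e-02, -3.9161e+01,  1.6000e-02,
        1.0000e-02, -0.0000e+00]), 'position': array([0.196, 0.593, 0.207]), 'ee_rot': array([ 0.159,  0.987, -0.001, -0.   ]), 'ft_force': array([ 1.076, -0.173, -0.413]), 'torque': array([-0.001,  0.004,  0.012]), 'grasp_force': np.float64(0.0), 'grip_width': np.float64(1.002)} 0.011
top [ 0.419 -0.01   1.038] [[-0.02, -1.0, -0.0], [-0.99, 0.02, -0.14], [0.14, 0.0, -0.99]]
side [ 0.424 -0.595  0.794] [[0.98, -0.19, 0.02], [-0.13, -0.75, -0.65], [0.14, 0.64, -0.76]]
```

View pics/top.png

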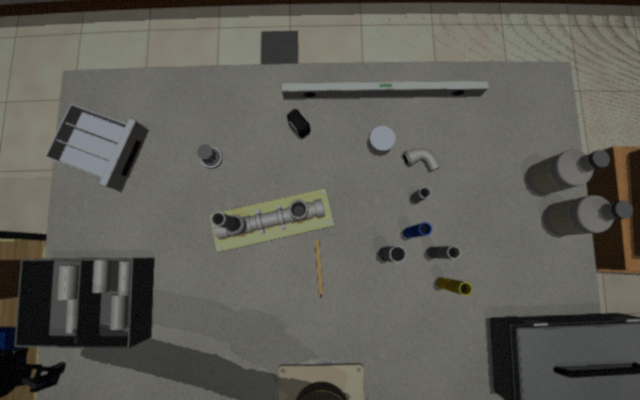

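View pics/side.png

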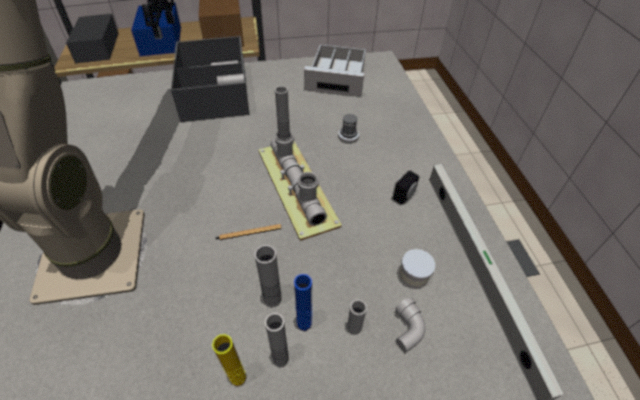

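The top view shows the collector, with the fitted pipe at about (222,220) and the free socket at about (298,210). The grey ringed candidates are at (392,254) and (443,252), the short one is at (422,194), and the blue and yellow look-alikes sit beside them. Next I measure diameters and heights.

```bash
cat > m.py <<'E'
from h import *
from scipy.optimize import least_squares
C={n:dict(np.load(n+'.npz')) for n in('top','side')}
for c in C.values(): c['P']=cloud(c)
P=C['top']['P']; print('bench',np.nanmedian(P[300:330,200:260,2]), np.nanmedian(C['side']['P'][330:380,100:180,2]))
def region(c,u,v,r): return c['P'][v-r:v+r,u-r:u+r].reshape(-1,3)
def fit(p):
    f=lambda q:np.hypot(p[:,0]-q[0],p[:,1]-q[1])-q[2]
    s=least_squares(f,[*p[:,:2].mean(0),.016],loss='soft_l1',f_scale=.001);return s.x.round(4),np.abs(s.fun).mean().round(4)
# cluster side+top by bench xy for points in height bands
A=np.vstack([C[n]['P'].reshape(-1,3) for n in C]); 
col=np.vstack([C[n]['color'].reshape(-1,3) for n in C]); src=np.repeat([0,1],len(A)//2)
for nm,n,u,v in(('A wide?','top',392,254),('B','top',443,252),('short','top',424,192),('socket','top',298,210),('fitted','top',220,218)):
    q=region(C[n],u,v,14); q=q[~np.isnan(q[:,0])]; zt=np.percentile(q[:,2],97); t=q[q[:,2]>zt-.006]; c0=t[:,:2].mean(0)
    print(nm,'ztop',zt.round(4),'c',c0.round(4),'n',len(t),'extent',np.ptp(t[:,:2],axis=0).round(3))
    for k in(0,1):
        m=(np.hypot(*(A[:,:2]-c0).T)<.035)&(src==k)
        tt=A[m&(A[:,2]>zt-.006)&(A[:,2]<zt+.006)]; w=A[m&(A[:,2]>.03)&(A[:,2]<zt-.01)]
        if len(tt)>8: print('  ',['top','side'][k],'rim',len(tt),fit(tt), 'mid',((tt[:,:2].max(0)+tt[:,:2].min(0))/2).round(4), 'ext',np.ptp(tt[:,:2],axis=0).round(3))
        if len(w)>20: print('     wall',len(w),fit(w))
E
python3 m.py
python3 - <<'E'
import cv2,numpy as np
t=cv2.imread('pics/top.png');s=cv2.imread('pics/side.png')
f=lambda i,y,x,h,w:cv2.resize(i[y:y+h,x:x+w],(800,300),interpolation=cv2.INTER_CUBIC)
cv2.imwrite('pics/c1.png',np.vstack([f(t,180,190,112,300),f(s,240,170,112,300)]))
E
```

```text
bench 0.0013723823863088008 0.00035289789576633927
A wide? ztop 0.1812 c [ 0.411  -0.1855] n 65 extent [0.037 0.038]
   top rim 67 (array([ 0.4112, -0.1857,  0.0186]), np.float64(0.0008)) mid [ 0.4112 -0.186 ] ext [0.037 0.04 ]
     wall 303 (array([ 0.4114, -0.1824,  0.0165]), np.float64(0.0031))
   side rim 141 (array([ 0.412 , -0.187 ,  0.0186]), np.float64(0.0008)) mid [ 0.4125 -0.1872] ext [0.039 0.04 ]
     wall 920 (array([ 0.412 , -0.1877,  0.0185]), np.float64(0.0011))
B ztop 0.1795 c [ 0.4113 -0.311 ] n 38 extent [0.03  0.025]
   top rim 64 (array([ 0.414 , -0.3176,  0.0147]), np.float64(0.0008)) mid [ 0.4142 -0.3184] ext [0.03  0.033]
     wall 279 (array([ 0.4131, -0.3154,  0.0136]), np.float64(0.0014))
   side rim 151 (array([ 0.4129, -0.3193,  0.0148]), np.float64(0.0007)) mid [ 0.4129 -0.3186] ext [0.032 0.032]
     wall 679 (array([ 0.4129, -0.3203,  0.0143]), np.float64(0.0011))
short ztop 0.0993 c [ 0.5686 -0.2814] n 50 extent [0.03 0.03]
   top rim 50 (array([ 0.5689, -0.281 ,  0.0146]), np.float64(0.0007)) mid [ 0.5687 -0.2812] ext [0.03 0.03]
     wall 141 (array
[... 362 characters left out ...]
018)) mid [0.5296 0.0505] ext [0.047 0.046]
     wall 277 (array([0.5234, 0.0462, 0.0217]), np.float64(0.0071))
   side rim 135 (array([0.5304, 0.0479, 0.0211]), np.float64(0.0013)) mid [0.5303 0.048 ] ext [0.049 0.049]
     wall 477 (array([0.5297, 0.0467, 0.0207]), np.float64(0.0031))
fitted ztop 0.2542 c [0.4943 0.216 ] n 66 extent [0.031 0.031]
   top rim 66 (array([0.4944, 0.2165, 0.0147]), np.float64(0.0007)) mid [0.494  0.2164] ext [0.031 0.031]
     wall 590 (array([0.4938, 0.2126, 0.017 ]), np.float64(0.0052))
   side rim 67 (array([0.4946, 0.2149, 0.0148]), np.float64(0.0011)) mid [0.4948 0.2149] ext [0.03  0.036]
     wall 1011 (array([0.4942, 0.2158, 0.0168]), np.float64(0.0039))
```

View pics/c1.png

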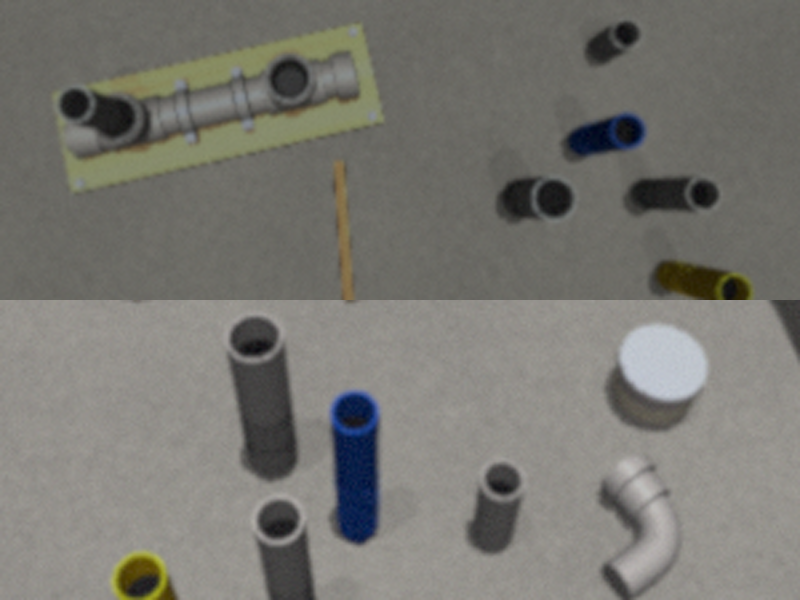

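The target is the 32 mm, 180 mm pipe at about (0.4135, -0.3185). The socket is at about (0.530, 0.049), 170 mm from the fitted pipe, which agrees with the given spacing. Now I find the neighbours and choose the grasp yaw.

```bash
cat >> h.py <<'E'
from scipy.spatial.transform import Rotation as Ro
def delta(target,yaw=None,o=None):
    """tool-axes shift to a world TCP target; yaw = world angle (deg) of closing axis, tool down"""
    o=o or get_obs(); R=Ro.from_quat(o['ee_rot']); d=R.inv().apply(np.array(target)-o['position'])
    t=None
    if yaw is not None:
        y=np.radians(yaw); Y=np.array([np.cos(y),np.sin(y),0]);Z=np.array([0,0,-1.]);X=np.cross(Y,Z)
        t=(R.inv()*Ro.from_matrix(np.c_[X,Y,Z])).as_rotvec().round(4)
    return d.round(4),t
E
python3 - <<'E'
from h import *
B=np.array([.4135,-.3187])
for n in('top','side'):
    c=dict(np.load(n+'.npz'));P=cloud(c).reshape(-1,3);K=c['color'].reshape(-1,3).astype(int)
    for nm,m in(('blue',K[:,2]-K[:,0]>50),('yellow',(K[:,0]-K[:,2]>60))):
        q=P[m&(P[:,2]>.165)&(P[:,2]<.19)&(P[:,1]<-.1)]
        q=(q[:,:2].max(0)+q[:,:2].min(0))/2;d=q-B;print(n,nm,q.round(3),np.hypot(*d).round(3),np.degrees(np.arctan2(d[1],d[0])).round())
for w in([.33,.52,.35],[.45,.36,.38],[.52,.2,.38],[.52,.0,.38],[.48,-.2,.38],[*B,.32],[*B,.24]): print(w,*delta(w,71.7))
for y in(-60,-45,120,135): print(y,delta([0,0,0],y)[1])
E
```

```text
top blue [ 0.47  -0.253] 0.086 49.0
top yellow [ 0.333 -0.338] 0.082 -167.0
side blue [ 0.47  -0.255] 0.085 48.0
side yellow [ 0.329 -0.341] 0.088 -165.0
[0.33, 0.52, 0.35] [-0.1498 -0.0274 -0.1425] [-0.0013  0.0001 -0.0003]
[0.45, 0.36, 0.38] [-0.314  -0.1417 -0.1723] [-0.0013  0.0001 -0.0003]
[0.52, 0.2, 0.38] [-0.4308 -0.2715 -0.1721] [-0.0013  0.0001 -0.0003]
[0.52, 0.0, 0.38] [-0.4936 -0.4614 -0.1719] [-0.0013  0.0001 -0.0003]
[0.48, -0.2, 0.38] [-0.5185 -0.6638 -0.1716] [-0.0013  0.0001 -0.0003]
[np.float64(0.4135), np.float64(-0.3187), 0.32] [-0.4927 -0.7974 -0.1115] [-0.0013  0.0001 -0.0003]
[np.float64(0.4135), np.float64(-0.3187), 0.24] [-0.4927 -0.7973 -0.0315] [-0.0013  0.0001 -0.0003]
-60 [-6.0000e-04  1.5000e-03  2.2983e+00]
-45 [-7.0000e-04  1.3000e-03  2.0365e+00]
120 [-1.200e-03 -5.000e-04 -8.433e-01]
135 [-1.2000e-03 -6.0000e-04 -1.1051e+00]
```

Units first: shifts go in shares of 0.6 m and turns go in shares of 2 rad. So -0.48 m / 0.6 = -0.8, -0.46 m / 0.6 = -0.7667, 1.75 rad / 2 = 0.875.

{"name": "move_arm", "arguments": {
  "plan": [
    {"delta_pos": [-0.0667,0,-0.075],"turn": [0,0,0.05],"fingers": 0.3},
    {"delta_pos": [-0.1333,-0.0167,-0.15],"turn": [0,0,0.125],"fingers": 0.3},
    {"delta_pos": [-0.2333,-0.05,-0.2167],"turn": [0,0,0.2],"fingers": 0.3},
    {"delta_pos": [-0.3167,-0.0917,-0.2667],"turn": [0,0,0.275],"fingers": 0.3},
    {"delta_pos": [-0.4,-0.1417,-0.2833],"turn": [0,0,0.35],"fingers": 0.3},
    {"delta_pos": [-0.4833,-0.2,-0.2833],"turn": [0,0,0.425],"fingers": 0.3},
    {"delta_pos": [-0.5583,-0.2667,-0.2833],"turn": [0,0,0.5],"fingers": 0.3},
    {"delta_pos": [-0.625,-0.3417,-0.2833],"turn": [0,0,0.575],"fingers": 0.3},
    {"delta_pos": [-0.6833,-0.4167,-0.2833],"turn": [0,0,0.65],"fingers": 0.3},
    {"delta_pos": [-0.7333,-0.5,-0.2833],"turn": [0,0,0.725],"fingers": 0.3},
    {"delta_pos": [-0.7667,-0.5917,-0.2833],"turn": [0,0,0.8],"fingers": 0.3},
    {"delta_pos": [-0.8,-0.6833,-0.2833],"turn": [0,0,0.875],"fingers": 0.3}
  ],
  "force": 50
}}

```text
clock: 1.6
position: [0.523, 0.0512, 0.3779]
ee_rot: [0.861, 0.508, -0.0, -0.0]
ft_force: [0.4, -0.1, 0.6]
grip_width: 0.701
grasp_force: 0.0
```

```bash
python3 - <<'E'
from h import *
o=get_obs();print(o['clock'],o['position'],o['grip_width'],o['joint_pos'].round(2))
for w in([.50,-.1,.38],[.47,-.22,.38],[.4135,-.3187,.32],[.4135,-.3187,.25]): print(w,*delta(w,-59))
E
```

```text
1.6 [0.52297144 0.05124612 0.37786198] 0.7007620724497778 [-0.66  0.07  0.52  1.44 -0.03  1.65 -0.66]
[0.5, -0.1, 0.38] [-0.1435  0.0529 -0.0021] [-4.000e-04  3.000e-04  5.257e-01]
[0.47, -0.22, 0.38] [-0.2631  0.0846 -0.0021] [-4.000e-04  3.000e-04  5.257e-01]
[0.4135, -0.3187, 0.32] [-0.3768  0.0828  0.0579] [-4.000e-04  3.000e-04  5.257e-01]
[0.4135, -0.3187, 0.25] [-0.3768  0.0829  0.1279] [-4.000e-04  3.000e-04  5.257e-01]
```

In the tool's units: -0.377 m / 0.6 = -0.6283, -0.25 m / 0.6 = -0.4167, 0.525 rad / 2 = 0.2625.

{"name": "move_arm", "arguments": {
  "plan": [
    {"delta_pos": [-0.0833,0.03,0],"turn": [0,0,0.05],"fingers": 0.3},
    {"delta_pos": [-0.1667,0.0617,0],"turn": [0,0,0.1],"fingers": 0.3},
    {"delta_pos": [-0.25,0.0917,0],"turn": [0,0,0.15],"fingers": 0.3},
    {"delta_pos": [-0.3333,0.1133,0],"turn": [0,0,0.2],"fingers": 0.3},
    {"delta_pos": [-0.4167,0.1333,0],"turn": [0,0,0.25],"fingers": 0.3},
    {"delta_pos": [-0.5,0.1383,0.0333],"turn": [0,0,0.2625],"fingers": 0.3},
    {"delta_pos": [-0.575,0.1383,0.0667],"turn": [0,0,0.2625],"fingers": 0.3},
    {"delta_pos": [-0.6283,0.1383,0.1],"turn": [0,0,0.2625],"fingers": 0.3},
    {"delta_pos": [-0.6283,0.1383,0.1333],"turn": [0,0,0.2625],"fingers": 0.3},
    {"delta_pos": [-0.6283,0.1383,0.1333],"turn": [0,0,0.2625],"fingers": 0.3}
  ]
}}

```text
clock: 2.85
position: [0.415, -0.3171, 0.297]
ee_rot: [0.963, 0.27, -0.001, -0.001]
ft_force: [-0.2, 0.7, 1.3]
grip_width: 0.7
grasp_force: 0.0
```

```bash
cat > w.py <<'E'
from h import *
o=get_obs();c=camera('wrist')
print(o['clock'],o['position'].round(4))
P=cloud(c);T=c['tool_from_camera'];P=P@T[:3,:3].T+T[:3,3]
W=Ro.from_quat(o['ee_rot']).apply(P.reshape(-1,3))+o['position']
E
cat > w1.py <<'E'
from w import *
save('w1',c)
m=(np.abs(W[:,2]-.18)<.008)&(np.hypot(W[:,0]-.4135,W[:,1]+.3187)<.035)
q=W[m]; print(m.sum(),'mid',((q.max(0)+q.min(0))/2).round(4),'ext',np.ptp(q,axis=0).round(4))
from scipy.optimize import least_squares
s=least_squares(lambda p:np.hypot(q[:,0]-p[0],q[:,1]-p[1])-p[2],[.4135,-.3187,.015],loss='soft_l1',f_scale=.001);print(s.x.round(4))
print(delta([*s.x[:2],.15],-59))
E
python3 w1.py
```

```text
2.85 [ 0.415  -0.3171  0.297 ]
440 mid [ 0.4117 -0.3184  0.1773] ext [0.0314 0.0317 0.0102]
[ 0.4121 -0.318   0.0145]
(array([-0.0035, -0.0009,  0.1481]), array([-0.0009,  0.0005,  0.0062]))
```

View pics/w1.png

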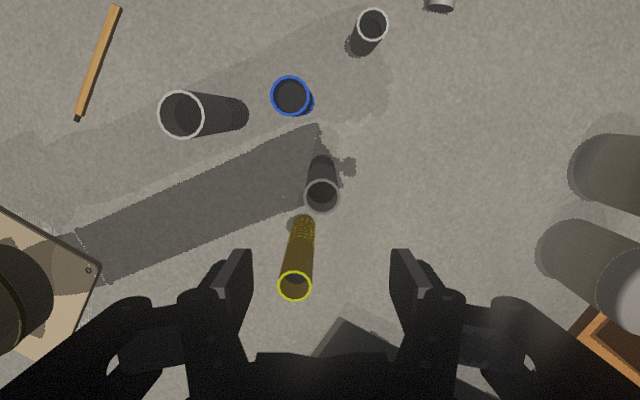

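The wrist picture shows the grey pipe rim at about (321,195), midway between the fingers at (235,275) and (405,275). Yellow at (295,285) and blue at (290,95) are both clear of the jaw line. I descend and grip.

In the tool's units: 0.148 m / 0.6 = 0.2467, 0.135 m / 0.6 = 0.225.

{"name": "move_arm", "arguments": {
  "plan": [
    {"delta_pos": [-0.005,-0.0017,0.05],"turn": [0,0,0],"fingers": 0.3},
    {"delta_pos": [-0.005,-0.0017,0.1167],"turn": [0,0,0],"fingers": 0.3},
    {"delta_pos": [-0.005,-0.0017,0.1833],"turn": [0,0,0],"fingers": 0.3},
    {"delta_pos": [-0.005,-0.0017,0.225],"turn": [0,0,0],"fingers": 0.3},
    {"delta_pos": [-0.005,-0.0017,0.2467],"turn": [0,0,0],"fingers": 0.3},
    {"delta_pos": [-0.005,-0.0017,0.2467],"turn": [0,0,0],"fingers": 0.3},
    {"delta_pos": [-0.005,-0.0017,0.2467],"turn": [0,0,0],"fingers": 0.5},
    {"delta_pos": [-0.005,-0.0017,0.2467],"turn": [0,0,0],"fingers": 0.9},
    {"delta_pos": [-0.005,-0.0017,0.2467],"turn": [0,0,0],"fingers": 0.9},
    {"delta_pos": [-0.005,-0.0017,0.2467],"turn": [0,0,0],"fingers": 0.9},
    {"delta_pos": [-0.005,-0.0017,0.2467],"turn": [0,0,0],"fingers": 0.9}
  ],
  "force": 50
}}

```text
clock: 4.28
position: [0.4135, -0.3187, 0.1515]
ee_rot: [0.963, 0.27, 0.001, 0.001]
ft_force: [-0.1, 0.2, 5.6]
grip_width: 0.341
grasp_force: 49.0
```

In the tool's units: -0.22 m / 0.6 = -0.3667, -0.06 m / 0.6 = -0.1.

{"name": "move_arm", "arguments": {
  "plan": [
    {"delta_pos": [0,0,-0.0333],"turn": [0,0,0],"fingers": 0.9},
    {"delta_pos": [0,0,-0.1],"turn": [0,0,0],"fingers": 0.9},
    {"delta_pos": [0,0,-0.1833],"turn": [0,0,0],"fingers": 0.9},
    {"delta_pos": [0,0,-0.2667],"turn": [0,0,0],"fingers": 0.9},
    {"delta_pos": [0,0,-0.3333],"turn": [0,0,0],"fingers": 0.9},
    {"delta_pos": [0,0,-0.3667],"turn": [0,0,0],"fingers": 0.9},
    {"delta_pos": [0,0,-0.3667],"turn": [0,0,0],"fingers": 0.9}
  ]
}}

```text
clock: 5.15
position: [0.413, -0.3188, 0.3716]
ee_rot: [0.963, 0.27, 0.001, 0.001]
ft_force: [0.2, -0.2, -1.8]
grip_width: 0.34
grasp_force: 49.7
```

```bash
python3 - <<'E'
from h import *
o=get_obs();print(o['position'],o['ft_force'].round(2),o['grip_width'],o['joint_pos'].round(2))
for w in([.53,.049,.37],[.53,.049,.33]): print(w,*delta(w,-59),*delta(w,-30))
E
```

```text
[ 0.4130048  -0.31876847  0.37157031] [ 0.15 -0.21 -1.77] 0.3399335951928351 [-0.27  0.05  0.9   1.48 -0.04  1.63 -0.4 ]
[0.53, 0.049, 0.37] [ 0.2911 -0.2534  0.0015] [ 0.0022 -0.0018  0.0055] [ 0.2911 -0.2534  0.0015] [ 0.0026 -0.0012 -0.5007]
[0.53, 0.049, 0.33] [ 0.291  -0.2535  0.0415] [ 0.0022 -0.0018  0.0055] [ 0.291  -0.2535  0.0415] [ 0.0026 -0.0012 -0.5007]
```

In the tool's units: 0.291 m / 0.6 = 0.485, -0.2535 m / 0.6 = -0.4225, -0.002 rad / 2 = -0.001.

{"name": "move_arm", "arguments": {
  "plan": [
    {"delta_pos": [0.05,-0.0433,0],"turn": [0,0,0],"fingers": 0.9},
    {"delta_pos": [0.1167,-0.1017,0],"turn": [0,0,0],"fingers": 0.9},
    {"delta_pos": [0.1833,-0.16,0],"turn": [0.001,-0.001,0],"fingers": 0.9},
    {"delta_pos": [0.25,-0.2183,0],"turn": [0.001,-0.001,0],"fingers": 0.9},
    {"delta_pos": [0.3167,-0.2767,0],"turn": [0.001,-0.001,0],"fingers": 0.9},
    {"delta_pos": [0.3833,-0.3333,0],"turn": [0.001,-0.001,0],"fingers": 0.9},
    {"delta_pos": [0.4417,-0.3833,0],"turn": [0.001,-0.001,0],"fingers": 0.9},
    {"delta_pos": [0.475,-0.4133,0.0333],"turn": [0.001,-0.001,0],"fingers": 0.9},
    {"delta_pos": [0.485,-0.4225,0.0833],"turn": [0.001,-0.001,0],"fingers": 0.9},
    {"delta_pos": [0.485,-0.4225,0.1167],"turn": [0.001,-0.001,0],"fingers": 0.9},
    {"delta_pos": [0.485,-0.4225,0.125],"turn": [0.001,-0.001,0],"fingers": 0.9},
    {"delta_pos": [0.485,-0.4225,0.125],"turn": [0.001,-0.001,0],"fingers": 0.9}
  ]
}}

```text
clock: 6.65
position: [0.5292, 0.0494, 0.2952]
ee_rot: [0.963, 0.27, -0.001, -0.001]
ft_force: [-0.8, 0.5, -0.1]
grip_width: 0.341
grasp_force: 49.8
```

```bash
cat > s.py <<'E'
from h import *
import sys
from scipy.optimize import least_squares
o=get_obs();print(o['clock'],o['position'].round(4),o['ft_force'].round(2))
a=camera('side');P=cloud(a).reshape(-1,3)
a1=camera('wrist')
s=cv2.resize(a['color'][60:260,200:400],(600,600),interpolation=cv2.INTER_CUBIC);cv2.imwrite(f'pics/{sys.argv[1]}.png',s[...,::-1])
def fit(q,r): 
    s=least_squares(lambda p:np.hypot(q[:,0]-p[0],q[:,1]-p[1])-r,q[:,:2].mean(0)+[0,.01],loss='soft_l1',f_scale=.001);return s.x.round(4),len(q)
def sel(P,z0,z1,r=.03): return P[(P[:,2]>z0)&(P[:,2]<z1)&(np.hypot(P[:,0]-.53,P[:,1]-.049)<r)]
for z in np.arange(.14,.29,.02): print('side z',z.round(2),fit(sel(P,z,z+.02),.0157))
print('rim',fit(sel(P,.108,.117),.0225))
T=a1['tool_from_camera'];Q=cloud(a1).reshape(-1,3)@T[:3,:3].T+T[:3,3]
Q=Ro.from_quat(o['ee_rot']).apply(Q)+o['position']
for z in (.14,.18,.22,.26): print('wrist z',z,fit(sel(Q,z,z+.04),.0157))
q=sel(Q,.105,.122);print('rim w',fit(q,.0215))
E
python3 s.py s1
```

```text
6.65 [0.5292 0.0494 0.2952] [-0.8   0.46 -0.07]
side z 0.14 (array([0.529 , 0.0495]), 56)
side z 0.16 (array([0.529 , 0.0492]), 92)
side z 0.18 (array([0.5292, 0.0495]), 98)
side z 0.2 (array([0.5293, 0.0495]), 101)
side z 0.22 (array([0.5292, 0.0495]), 109)
side z 0.24 (array([0.5294, 0.0498]), 113)
side z 0.26 (array([0.5293, 0.0497]), 110)
side z 0.28 (array([0.5295, 0.0497]), 125)
rim (array([0.5301, 0.0477]), 147)
wrist z 0.14 (array([0.5512, 0.0644]), 176)
wrist z 0.18 (array([0.5515, 0.0643]), 354)
wrist z 0.22 (array([0.5517, 0.0642]), 573)
wrist z 0.26 (array([0.5294, 0.0522]), 2138)
rim w (array([0.5282, 0.0505]), 680)
```

View pics/s1.png

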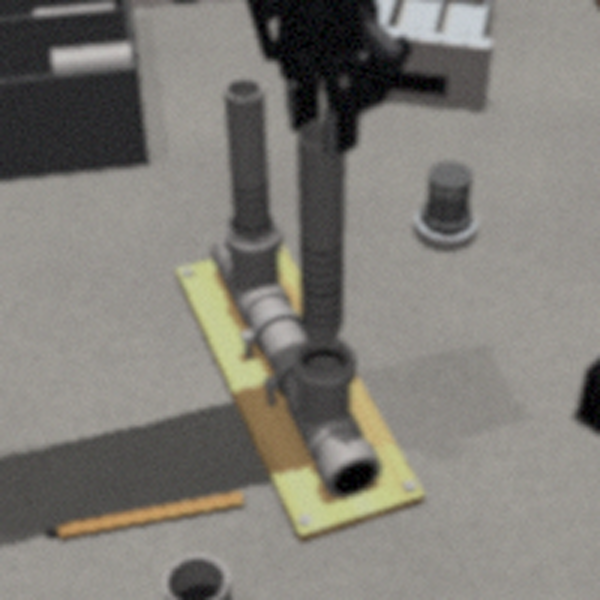

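The side picture shows the pipe held upright, its lower end at about (322,335), directly above the free socket mouth at (325,360). I refine the offset between them.

```bash
cat > r.py <<'E'
from h import *
from scipy.optimize import least_squares
o=get_obs()
R0=Ro.from_quat(o['ee_rot'])
def ana(nm,W):
    def sel(z0,z1,r=.032): return W[(W[:,2]>z0)&(W[:,2]<z1)&(np.hypot(W[:,0]-.53,W[:,1]-.049)<r)]
    q=sel(.14,.25);s=least_squares(lambda p:np.hypot(q[:,0]-p[0],q[:,1]-p[1])-.016,[.53,.049],loss='soft_l1',f_scale=.001)
    print(nm,'pipe',s.x.round(4),len(q),np.abs(s.fun).mean().round(4))
    # outer rim: farthest top points per angle sector
    q=sel(.1095,.122,.030);c=np.array([.53,.049])
    for _ in range(5):
        d=q[:,:2]-c;a=(np.degrees(np.arctan2(d[:,1],d[:,0]))//15).astype(int);r=np.hypot(*d.T)
        e=np.array([q[np.where(a==k)[0][np.argmax(r[a==k])],:2] for k in np.unique(a)])
        s=least_squares(lambda p:np.hypot(*(e-p[:2]).T)-p[2],[*c,.022],loss='soft_l1',f_scale=.001);c=s.x[:2]
    print('   rim',s.x.round(4),len(e),np.abs(s.fun).mean().round(4),'ztop',np.percentile(q[:,2],90).round(4))
ws=[];ss=[]
for _ in range(2):
    a=camera('wrist');T=a['tool_from_camera'];Q=cloud(a).reshape(-1,3)@T[:3,:3].T+T[:3,3];ws.append(R0.apply(Q)+o['position'])
    ss.append(cloud(camera('side')).reshape(-1,3))
save('w2',a)
ana('wrist',np.vstack(ws));ana('side',np.vstack(ss));ana('side0',cloud(dict(np.load('side.npz'))).reshape(-1,3));ana('top0',cloud(dict(np.load('top.npz'))).reshape(-1,3))
print(o['position'],delta([.5300,.0485,.2952]))
E
python3 r.py
```

```text
wrist pipe [0.5276 0.0495] 1843 0.0002
   rim [0.5286 0.0505 0.0245] 18 0.0004 ztop 0.1156
side pipe [0.5298 0.0499] 993 0.0007
   rim [0.5301 0.0474 0.0235] 24 0.0008 ztop 0.1156
side0 pipe [0.53  0.049] 0 nan
   rim [0.5308 0.0479 0.0234] 24 0.001 ztop 0.1159
top0 pipe [0.53  0.049] 0 nan
   rim [0.5297 0.0506 0.0239] 24 0.0004 ztop 0.1166
[0.52967933 0.04945059 0.29595657] (array([-0.0002,  0.0011,  0.0005]), None)r.py:8: RuntimeWarning: Mean of empty slice.
  print(nm,'pipe',s.x.round(4),len(q),np.abs(s.fun).mean().round(4))
  ret = ret.dtype.type(ret / rcount)
```

View pics/w2.png

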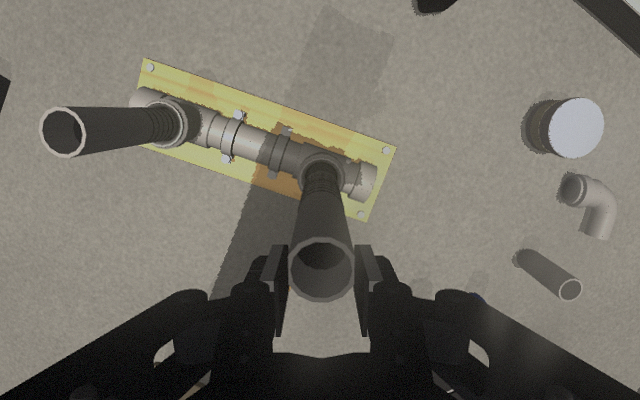

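The wrist picture shows the pipe top at (322,268), with its shaft running up into line with the socket mouth at (322,170). The remaining offset is about 1 mm or less, well within the flare. I descend into the mouth.

{"name": "move_arm", "arguments": {
  "plan": [
    {"delta_pos": [0,0,0.0133],"turn": [0,0,0],"fingers": 0.9},
    {"delta_pos": [0,0,0.03],"turn": [0,0,0],"fingers": 0.9},
    {"delta_pos": [0,0,0.0433],"turn": [0,0,0],"fingers": 0.9},
    {"delta_pos": [0,0,0.05],"turn": [0,0,0],"fingers": 0.9},
    {"delta_pos": [0,0,0.055],"turn": [0,0,0],"fingers": 0.9},
    {"delta_pos": [0,0,0.0583],"turn": [0,0,0],"fingers": 0.9},
    {"delta_pos": [0,0,0.0583],"turn": [0,0,0],"fingers": 0.9}
  ]
}}

```text
clock: 7.82
position: [0.5293, 0.0496, 0.2602]
ee_rot: [0.963, 0.27, -0.001, -0.001]
ft_force: [-0.3, -0.1, -0.4]
grip_width: 0.34
grasp_force: 49.8
```

In the tool's units: 0.004 m / 0.6 = 0.0067, 0.001 m / 0.6 = 0.0017.

{"name": "move_arm", "arguments": {
  "plan": [
    {"delta_pos": [0,0,0.0017],"turn": [0,0,0],"fingers": 0.9},
    {"delta_pos": [0,0,0.0033],"turn": [0,0,0],"fingers": 0.9},
    {"delta_pos": [0,0,0.005],"turn": [0,0,0],"fingers": 0.9},
    {"delta_pos": [0,0,0.0067],"turn": [0,0,0],"fingers": 0.9},
    {"delta_pos": [0,0,0.0067],"turn": [0,0,0],"fingers": 0.9}
  ]
}}

```text
clock: 8.45
position: [0.5292, 0.0496, 0.2561]
ee_rot: [0.963, 0.27, -0.001, -0.001]
ft_force: [0.5, -0.1, -0.3]
grip_width: 0.339
grasp_force: 49.8
```

{"name": "move_arm", "arguments": {
  "plan": [
    {"delta_pos": [0,0,0.0017],"turn": [0,0,0],"fingers": 0.9},
    {"delta_pos": [0,0,0.0033],"turn": [0,0,0],"fingers": 0.9},
    {"delta_pos": [0,0,0.005],"turn": [0,0,0],"fingers": 0.9},
    {"delta_pos": [0,0,0.0067],"turn": [0,0,0],"fingers": 0.9}
  ]
}}

```text
clock: 8.95
position: [0.5293, 0.0496, 0.2521]
ee_rot: [0.963, 0.27, -0.001, -0.001]
ft_force: [0.2, 0.0, -0.1]
grip_width: 0.341
grasp_force: 49.8
```

In the tool's units: 0.003 m / 0.6 = 0.005, 0.001 m / 0.6 = 0.0017.

{"name": "move_arm", "arguments": {
  "plan": [
    {"delta_pos": [0,0,0.0017],"turn": [0,0,0],"fingers": 0.9},
    {"delta_pos": [0,0,0.0033],"turn": [0,0,0],"fingers": 0.9},
    {"delta_pos": [0,0,0.005],"turn": [0,0,0],"fingers": 0.9}
  ]
}}

```text
clock: 9.32
position: [0.5297, 0.0497, 0.2498]
ee_rot: [0.963, 0.27, -0.001, -0.001]
ft_force: [-0.3, -0.4, 6.0]
grip_width: 0.338
grasp_force: 50.3
```

In the tool's units: 0.003 m / 0.6 = 0.005, 0.001 m / 0.6 = 0.0017.

{"name": "move_arm", "arguments": {
  "plan": [
    {"delta_pos": [0,0,0.0017],"turn": [0,0,0],"fingers": 0.9},
    {"delta_pos": [0,0,0.0033],"turn": [0,0,0],"fingers": 0.9},
    {"delta_pos": [0,0,0.005],"turn": [0,0,0],"fingers": 0.9}
  ]
}}

```text
clock: 9.7
position: [0.5299, 0.0498, 0.2472]
ee_rot: [0.963, 0.27, -0.0, -0.001]
ft_force: [-0.1, -0.3, 8.4]
grip_width: 0.34
grasp_force: 50.7
```

In the tool's units: 0.005 m / 0.6 = 0.0083, 0.001 m / 0.6 = 0.0017.

{"name": "move_arm", "arguments": {
  "plan": [
    {"delta_pos": [0,0,0.0017],"turn": [0,0,0],"fingers": 0.9},
    {"delta_pos": [0,0,0.0033],"turn": [0,0,0],"fingers": 0.9},
    {"delta_pos": [0,0,0.005],"turn": [0,0,0],"fingers": 0.9},
    {"delta_pos": [0,0,0.0067],"turn": [0,0,0],"fingers": 0.9},
    {"delta_pos": [0,0,0.0083],"turn": [0,0,0],"fingers": 0.9}
  ]
}}

```text
clock: 10.32
position: [0.5299, 0.0498, 0.2421]
ee_rot: [0.963, 0.27, -0.0, -0.001]
ft_force: [0.2, -0.1, 7.2]
grip_width: 0.336
grasp_force: 50.6
```

In the tool's units: 0.002 m / 0.6 = 0.0033, 0.001 m / 0.6 = 0.0017.

{"name": "move_arm", "arguments": {
  "plan": [
    {"delta_pos": [0,0,0.0017],"turn": [0,0,0],"fingers": 0.9},
    {"delta_pos": [0,0,0.0033],"turn": [0,0,0],"fingers": 0.9}
  ]
}}

```text
clock: 10.58
position: [0.5299, 0.0498, 0.2401]
ee_rot: [0.963, 0.27, -0.0, -0.001]
ft_force: [0.8, 0.7, 7.8]
grip_width: 0.341
grasp_force: 50.6
```

In the tool's units: 0.002 m / 0.6 = 0.0033, 0.001 m / 0.6 = 0.0017.

{"name": "move_arm", "arguments": {
  "plan": [
    {"delta_pos": [0,0,0.0017],"turn": [0,0,0],"fingers": 0.9},
    {"delta_pos": [0,0,0.0033],"turn": [0,0,0],"fingers": 0.9}
  ]
}}

```text
clock: 10.82
position: [0.5299, 0.0498, 0.2381]
ee_rot: [0.963, 0.27, -0.0, -0.001]
ft_force: [-0.3, -0.3, 7.2]
grip_width: 0.339
grasp_force: 50.6
```

Drag is about 7.5 N. I probe for the stop in 2 mm steps.

In the tool's units: 0.002 m / 0.6 = 0.0033, 0.001 m / 0.6 = 0.0017.

{"name": "move_arm", "arguments": {
  "plan": [
    {"delta_pos": [0,0,0.0017],"turn": [0,0,0],"fingers": 0.9},
    {"delta_pos": [0,0,0.0033],"turn": [0,0,0],"fingers": 0.9}
  ]
}}

```text
clock: 11.08
position: [0.5299, 0.0498, 0.2361]
ee_rot: [0.963, 0.27, -0.0, -0.001]
ft_force: [-0.0, 0.1, 6.9]
grip_width: 0.338
grasp_force: 50.6
```

In the tool's units: 0.001 m / 0.6 = 0.0017.

{"name": "move_arm", "arguments": {
  "plan": [
    {"delta_pos": [0,0,0.0017],"turn": [0,0,0],"fingers": 0.9}
  ]
}}

```text
clock: 11.2
position: [0.5299, 0.0498, 0.2351]
ee_rot: [0.963, 0.27, -0.0, -0.001]
ft_force: [0.4, -0.3, 7.1]
grip_width: 0.344
grasp_force: 50.6
```

In the tool's units: 0.002 m / 0.6 = 0.0033, 0.001 m / 0.6 = 0.0017.

{"name": "move_arm", "arguments": {
  "plan": [
    {"delta_pos": [0,0,0.0017],"turn": [0,0,0],"fingers": 0.9},
    {"delta_pos": [0,0,0.0033],"turn": [0,0,0],"fingers": 0.9}
  ]
}}

```text
clock: 11.45
position: [0.5299, 0.0498, 0.2331]
ee_rot: [0.963, 0.27, -0.0, -0.001]
ft_force: [1.3, 0.1, 7.9]
grip_width: 0.336
grasp_force: 50.6
```

In the tool's units: 0.001 m / 0.6 = 0.0017.

{"name": "move_arm", "arguments": {
  "plan": [
    {"delta_pos": [0,0,0.0017],"turn": [0,0,0],"fingers": 0.9}
  ]
}}

```text
clock: 11.58
position: [0.5299, 0.0498, 0.2321]
ee_rot: [0.963, 0.27, -0.0, -0.001]
ft_force: [0.2, 0.8, 6.7]
grip_width: 0.338
grasp_force: 50.6
```

{"name": "move_arm", "arguments": {
  "plan": [
    {"delta_pos": [0,0,0.0017],"turn": [0,0,0],"fingers": 0.9},
    {"delta_pos": [0,0,0.0033],"turn": [0,0,0],"fingers": 0.9}
  ]
}}

```text
clock: 11.82
position: [0.5298, 0.0498, 0.2301]
ee_rot: [0.963, 0.27, -0.0, -0.001]
ft_force: [-0.4, -0.4, 6.7]
grip_width: 0.336
grasp_force: 50.6
```

In the tool's units: 0.001 m / 0.6 = 0.0017.

{"name": "move_arm", "arguments": {
  "plan": [
    {"delta_pos": [0,0,0.0017],"turn": [0,0,0],"fingers": 0.9}
  ]
}}

```text
clock: 11.95
position: [0.5299, 0.0498, 0.2291]
ee_rot: [0.963, 0.27, -0.0, -0.001]
ft_force: [-0.3, -0.2, 8.4]
grip_width: 0.339
grasp_force: 50.6
```

In the tool's units: 0.002 m / 0.6 = 0.0033, 0.001 m / 0.6 = 0.0017.

{"name": "move_arm", "arguments": {
  "plan": [
    {"delta_pos": [0,0,0.0017],"turn": [0,0,0],"fingers": 0.9},
    {"delta_pos": [0,0,0.0033],"turn": [0,0,0],"fingers": 0.9}
  ]
}}

```text
clock: 12.2
position: [0.5299, 0.0498, 0.2271]
ee_rot: [0.963, 0.27, -0.0, -0.001]
ft_force: [0.3, 0.1, 6.9]
grip_width: 0.341
grasp_force: 50.6
```

In the tool's units: 0.001 m / 0.6 = 0.0017.

{"name": "move_arm", "arguments": {
  "plan": [
    {"delta_pos": [0,0,0.0017],"turn": [0,0,0],"fingers": 0.9}
  ]
}}

```text
clock: 12.32
position: [0.5299, 0.0498, 0.2261]
ee_rot: [0.963, 0.27, -0.0, -0.001]
ft_force: [0.0, -0.3, 6.9]
grip_width: 0.335
grasp_force: 50.6
```

In the tool's units: 0.002 m / 0.6 = 0.0033, 0.001 m / 0.6 = 0.0017.

{"name": "move_arm", "arguments": {
  "plan": [
    {"delta_pos": [0,0,0.0017],"turn": [0,0,0],"fingers": 0.9},
    {"delta_pos": [0,0,0.0033],"turn": [0,0,0],"fingers": 0.9}
  ]
}}

```text
clock: 12.58
position: [0.5299, 0.0498, 0.2241]
ee_rot: [0.963, 0.27, -0.0, -0.001]
ft_force: [0.7, 0.5, 6.8]
grip_width: 0.337
grasp_force: 50.6
```

In the tool's units: 0.001 m / 0.6 = 0.0017.

{"name": "move_arm", "arguments": {
  "plan": [
    {"delta_pos": [0,0,0.0017],"turn": [0,0,0],"fingers": 0.9}
  ]
}}

```text
clock: 12.7
position: [0.5298, 0.0498, 0.2231]
ee_rot: [0.963, 0.27, -0.0, -0.001]
ft_force: [0.7, -0.6, 7.1]
grip_width: 0.342
grasp_force: 50.6
```

In the tool's units: 0.002 m / 0.6 = 0.0033, 0.001 m / 0.6 = 0.0017.

{"name": "move_arm", "arguments": {
  "plan": [
    {"delta_pos": [0,0,0.0017],"turn": [0,0,0],"fingers": 0.9},
    {"delta_pos": [0,0,0.0033],"turn": [0,0,0],"fingers": 0.9}
  ]
}}

```text
clock: 12.95
position: [0.5307, 0.0501, 0.2225]
ee_rot: [0.963, 0.27, 0.001, -0.001]
ft_force: [-0.6, -0.4, 19.4]
grip_width: 0.334
grasp_force: 51.9
```

In the tool's units: 0.001 m / 0.6 = 0.0017.

{"name": "move_arm", "arguments": {
  "plan": [
    {"delta_pos": [0,0,0.0017],"turn": [0,0,0],"fingers": 0.9}
  ]
}}

```text
clock: 13.08
position: [0.5313, 0.0502, 0.2224]
ee_rot: [0.963, 0.27, 0.002, -0.001]
ft_force: [-0.5, -0.4, 25.5]
grip_width: 0.34
grasp_force: 52.4
```

The pipe bottomed at TCP z ≈ 0.2225, 44 mm deep, with 25 N. I record reference frames, then draw it back.

```bash
python3 - <<'E'
from h import *
o=get_obs();print(o['position'].round(4),o['ft_force'].round(1))
np.savez('b_side',**camera('side'));np.savez('b_wrist',pos=o['position'],rot=o['ee_rot'],**camera('wrist'))
E
```

```text
[0.5313 0.0502 0.2224] [-0.5 -0.4 25.5]
```

In the tool's units: -0.012 m / 0.6 = -0.02, -0.011 m / 0.6 = -0.0183.

{"name": "move_arm", "arguments": {
  "plan": [
    {"delta_pos": [0,0,-0.0033],"turn": [0,0,0],"fingers": 0.9},
    {"delta_pos": [0,0,-0.005],"turn": [0,0,0],"fingers": 0.9},
    {"delta_pos": [0,0,-0.0067],"turn": [0,0,0],"fingers": 0.9},
    {"delta_pos": [0,0,-0.0083],"turn": [0,0,0],"fingers": 0.9},
    {"delta_pos": [0,0,-0.01],"turn": [0,0,0],"fingers": 0.9},
    {"delta_pos": [0,0,-0.0117],"turn": [0,0,0],"fingers": 0.9},
    {"delta_pos": [0,0,-0.0133],"turn": [0,0,0],"fingers": 0.9},
    {"delta_pos": [0,0,-0.015],"turn": [0,0,0],"fingers": 0.9},
    {"delta_pos": [0,0,-0.0167],"turn": [0,0,0],"fingers": 0.9},
    {"delta_pos": [0,0,-0.0183],"turn": [0,0,0],"fingers": 0.9},
    {"delta_pos": [0,0,-0.02],"turn": [0,0,0],"fingers": 0.9},
    {"delta_pos": [0,0,-0.02],"turn": [0,0,0],"fingers": 0.9}
  ]
}}

```text
clock: 14.68
position: [0.5294, 0.0497, 0.2314]
ee_rot: [0.963, 0.27, -0.001, -0.001]
ft_force: [0.7, -0.1, -6.5]
grip_width: 0.335
grasp_force: 50.2
```

In the tool's units: -0.0014 m / 0.6 = -0.0023, -0.0008 m / 0.6 = -0.0013.

{"name": "move_arm", "arguments": {
  "plan": [
    {"delta_pos": [0,0,-0.0013],"turn": [0,0,0],"fingers": 0.9},
    {"delta_pos": [0,0,-0.0023],"turn": [0,0,0],"fingers": 0.9},
    {"delta_pos": [0,0,-0.0023],"turn": [0,0,0],"fingers": 0.9},
    {"delta_pos": [0,0,-0.0023],"turn": [0,0,0],"fingers": 0.9}
  ]
}}

```text
clock: 15.18
position: [0.5293, 0.0497, 0.2327]
ee_rot: [0.963, 0.27, -0.001, -0.001]
ft_force: [0.6, -0.1, -8.1]
grip_width: 0.338
grasp_force: 50.1
```

```bash
python3 - <<'E'
from h import *
o=get_obs();print(o['position'].round(4),o['ft_force'].round(1))
s=camera('side');w=camera('wrist')
b=dict(np.load('b_side.npz'));bw=dict(np.load('b_wrist.npz'))
np.savez('a_side',**s)
# side profile along the pipe axis: project axis points with calibration, shift between before/after
def proj(c,X):
    q=c['R']@X+c['t'];x=q[:2]/q[2];x=x*(1+c['k1']*(x@x));return np.array([c['fx']*x[0]+c['cx'],c['fy']*x[1]+c['cy']])
zs=np.arange(.118,.200,.0005)
def prof(c):
    g=cv2.GaussianBlur(cv2.cvtColor(c['color'],cv2.COLOR_RGB2GRAY).astype(np.float32),(0,0),.6);out=[]
    for z in zs:
        v=[]
        for dx in np.linspace(-.008,.008,9):
            p=proj(c,np.array([.5298+dx,.0495-np.sqrt(.016**2-dx*dx),z]));v.append(cv2.remap(g,np.float32([[p[0]]]),np.float32([[p[1]]]),cv2.INTER_LINEAR)[0,0])
        out.append(np.mean(v))
    return np.array(out)
p0,p1=prof(b),prof(s)
def hp(p): return p-cv2.GaussianBlur(p.reshape(-1,1).astype(np.float32),(1,41),0).ravel()
h0,h1=hp(p0),hp(p1)
cc=[]
for k in range(0,41): a=h1[k:];d=h0[:len(h0)-k];cc.append(np.corrcoef(a,d)[0,1])
print('shift corr',[(k*.5,round(c,2)) for k,c in enumerate(cc) if k>=10])
print('minima z before',zs[1:-1][(p0[1:-1]<p0[:-2])&(p0[1:-1]<p0[2:])].round(4)); print('after',zs[1:-1][(p1[1:-1]<p1[:-2])&(p1[1:-1]<p1[2:])].round(4))
A=cv2.resize(bw['color'][120:260,270:380],(440,560),interpolation=cv2.INTER_CUBIC)[:,40:];B=cv2.resize(w['color'][120:260,270:380],(440,560),interpolation=cv2.INTER_CUBIC)[:,40:]
cv2.imwrite('pics/ba.png',np.hstack([A,B])[...,::-1])
E
```

```text
[0.5293 0.0497 0.2327] [ 0.6 -0.1 -8.1]
shift corr [(5.0, np.float64(-0.22)), (5.5, np.float64(-0.11)), (6.0, np.float64(0.02)), (6.5, np.float64(0.16)), (7.0, np.float64(0.29)), (7.5, np.float64(0.41)), (8.0, np.float64(0.51)), (8.5, np.float64(0.58)), (9.0, np.float64(0.62)), (9.5, np.float64(0.63)), (10.0, np.float64(0.6)), (10.5, np.float64(0.52)), (11.0, np.float64(0.42)), (11.5, np.float64(0.29)), (12.0, np.float64(0.15)), (12.5, np.float64(0.01)), (13.0, np.float64(-0.13)), (13.5, np.float64(-0.25)), (14.0, np.float64(-0.34)), (14.5, np.float64(-0.41)), (15.0, np.float64(-0.44)), (15.5, np.float64(-0.45)), (16.0, np.float64(-0.43)), (16.5, np.float64(-0.38)), (17.0, np.float64(-0.3)), (17.5, np.float64(-0.21)), (18.0, np.float64(-0.11)), (18.5, np.float64(-0.02)), (19.0, np.float64(0.06)), (19.5, np.float64(0.12)), (20.0, np.float64(0.15))]
minima z before [0.1225 0.131  0.142  0.152  0.161  0.1735 0.1745 0.1885 0.1965]
after [0.1225 0.132  0.1425 0.1465 0.1615 0.173  0.187  0.1925]
```

View pics/ba.png

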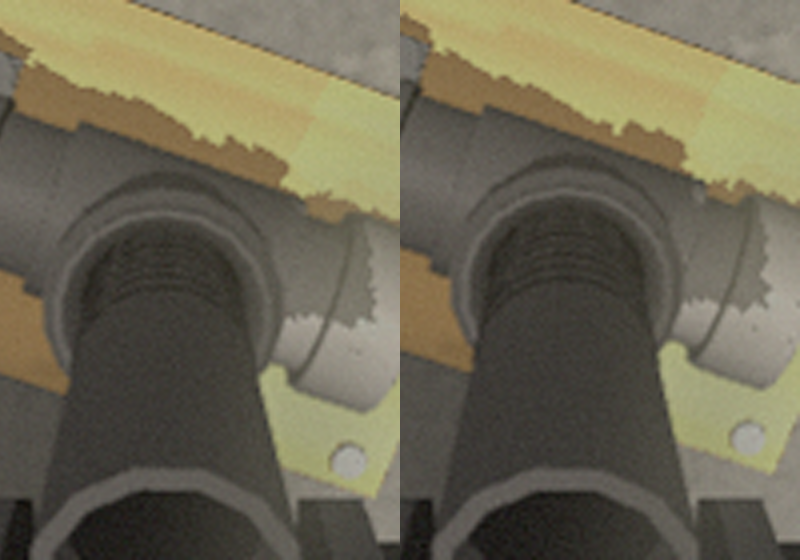

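Before is on the left and after on the right. One more ring (10 mm) has emerged above the rim, and the pipe's top edge sits at the same row (about 470) against the fingers, so it did not slip. Before letting go I check for slip more finely.

```bash
python3 - <<'E'
from h import *
o=get_obs();print(o['position'].round(4))
w=camera('wrist');bw=dict(np.load('b_wrist.npz'));print(w['fx'])
g=lambda c:cv2.cvtColor(c['color'],cv2.COLOR_RGB2GRAY).astype(np.float32)
A,B=g(bw),g(w)
win=A[232:305,285:358]; b=B[222:315,275:368]
r=cv2.matchTemplate(b,win,cv2.TM_CCOEFF_NORMED);_,m,_,l=cv2.minMaxLoc(r);x,y=l
q=lambda a,c,d:(a-d)/(2*(a-2*c+d))
print('pipe-top px shift',x-10+q(r[y,x-1],r[y,x],r[y,x+1]),y-10+q(r[y-1,x],r[y,x],r[y+1,x]),m)
T=w['tool_from_camera']
def px(p):
    c=np.linalg.inv(T)@[*p,1];return np.array([w['fx']*c[0]/c[2]+w['cx'],w['fy']*c[1]/c[2]+w['cy']])
print('rim-edge px per mm of slip (tool z)',px([0,0,-.029])-px([0,0,-.03]))
def med(c):
    P=cloud({k:c[k] for k in c if k!='R'}).reshape(400,640,3)@T[:3,:3].T+T[:3,3];q=P[225:310,280:365].reshape(-1,3);q=q[(q[:,2]>-.045)&(q[:,2]<-.018)&(np.hypot(q[:,0],q[:,1])<.02)&(np.hypot(q[:,0],q[:,1])>.0125)];return np.median(q[:,2]),len(q)
print(med(bw),med(w))
E
```

```text
[0.5293 0.0497 0.2327]
344.6680210617263
pipe-top px shift 0.008055244 -0.222805 0.9745715856552124
rim-edge px per mm of slip (tool z) [-0.00667444 -1.02043842]
(np.float64(-0.028275440303664315), 2754) (np.float64(-0.02797515672537193), 2755)
```

Slip is about 0.25 mm, so the net draw-back is about 10.05 mm. I relax the pull and let go.

{"name": "move_arm", "arguments": {
  "plan": [
    {"delta_pos": [0,0,0.0013],"turn": [0,0,0],"fingers": 0.9},
    {"delta_pos": [0,0,0.0013],"turn": [0,0,0],"fingers": 0.9}
  ]
}}

```text
clock: 15.58
position: [0.5297, 0.0497, 0.2325]
ee_rot: [0.963, 0.27, -0.001, -0.001]
ft_force: [0.9, 0.5, -0.2]
grip_width: 0.332
grasp_force: 50.8
```

{"name": "move_arm", "arguments": {
  "plan": [
    {"delta_pos": [0,0,0],"turn": [0,0,0],"fingers": 0.3},
    {"delta_pos": [0,0,0],"turn": [0,0,0],"fingers": 0.2},
    {"delta_pos": [0,0,0],"turn": [0,0,0],"fingers": 0.2},
    {"delta_pos": [0,0,0],"turn": [0,0,0],"fingers": 0.2},
    {"delta_pos": [0,0,0],"turn": [0,0,0],"fingers": 0.2}
  ]
}}

```text
clock: 16.2
position: [0.5292, 0.0497, 0.2318]
ee_rot: [0.963, 0.27, -0.001, -0.001]
ft_force: [0.0, -0.3, 0.6]
grip_width: 0.801
grasp_force: 0.0
```

In the tool's units: -0.12 m / 0.6 = -0.2, -0.1 m / 0.6 = -0.1667.

{"name": "move_arm", "arguments": {
  "plan": [
    {"delta_pos": [0,0,-0.0167],"turn": [0,0,0],"fingers": 0.2},
    {"delta_pos": [0,0,-0.05],"turn": [0,0,0],"fingers": 0.2},
    {"delta_pos": [0,0,-0.1],"turn": [0,0,0],"fingers": 0.2},
    {"delta_pos": [0,0,-0.1667],"turn": [0,0,0],"fingers": 0.2},
    {"delta_pos": [0,0,-0.2],"turn": [0,0,0],"fingers": 0.2},
    {"delta_pos": [0,0,-0.2],"turn": [0,0,0],"fingers": 0.2}
  ]
}}

```text
clock: 16.95
position: [0.5302, 0.0495, 0.3536]
ee_rot: [0.963, 0.27, 0.0, -0.001]
ft_force: [0.0, 0.1, -1.2]
grip_width: 0.797
grasp_force: 0.0
```

```bash
python3 - <<'E'
from h import *
import h
o=get_obs();print(o['clock'],o['position'].round(4),o['ft_force'].round(1))
s=camera('side');P=cloud(s).reshape(-1,3)
w=camera('wrist');T=w['tool_from_camera'];Q=Ro.from_quat(o['ee_rot']).apply(cloud(w).reshape(-1,3)@T[:3,:3].T+T[:3,3])+o['position']
for n,X in(('side',P),('wrist',Q)):
    d=np.hypot(X[:,0]-.5298,X[:,1]-.0495)
    q=X[(d<.02)&(X[:,2]>.23)&(X[:,2]<.27)];h_,e=np.histogram(q[:,2],np.arange(.23,.27,.002));print(n,dict(zip(e.round(3),h_)))
    t=q[q[:,2]>np.percentile(q[:,2],98)-.006];print('  top mid',((t[:,:2].max(0)+t[:,:2].min(0))/2).round(4))
cv2.imwrite('pics/fin.png',np.vstack([s['color'][50:250,170:490],w['color'][60:260,160:480]])[...,::-1])
E
```

```text
16.95 [0.5302 0.0495 0.3536] [ 0.   0.1 -1.2]
side {np.float64(0.23): np.int64(5), np.float64(0.232): np.int64(12), np.float64(0.234): np.int64(14), np.float64(0.236): np.int64(15), np.float64(0.238): np.int64(7), np.float64(0.24): np.int64(15), np.float64(0.242): np.int64(15), np.float64(0.244): np.int64(11), np.float64(0.246): np.int64(22), np.float64(0.248): np.int64(21), np.float64(0.25): np.int64(17), np.float64(0.252): np.int64(23), np.float64(0.254): np.int64(14), np.float64(0.256): np.int64(26), np.float64(0.258): np.int64(21), np.float64(0.26): np.int64(24), np.float64(0.262): np.int64(21), np.float64(0.264): np.int64(1), np.float64(0.266): np.int64(0), np.float64(0.268): np.int64(0)}
  top mid [0.5294 0.0491]
wrist {np.float64(0.23): np.int64(16), np.float64(0.232): np.int64(312), np.float64(0.234): np.int64(273), np.float64(0.236): np.int64(39), np.float64(0.238): np.int64(34), np.float64(0.24): np.int64(40), np.float64(0.242): np.int64(39), np.float64(0.244): np.int64(39), np.float64(0.246): np.int64(41), np.float64(0.248): np.int64(43), np.float64(0.25): np.int64(38), np.float64(0.252): np.int64(42), np.float64(0.254): np.int64(45), np.float64(0.256): np.int64(48), np.float64(0.258): np.int64(38), np.float64(0.26): np.int64(97), np.float64(0.262): np.int64(320), np.float64(0.264): np.int64(14), np.float64(0.266): np.int64(0), np.float64(0.268): np.int64(0)}
  top mid [0.5285 0.0499]
```

View pics/fin.png

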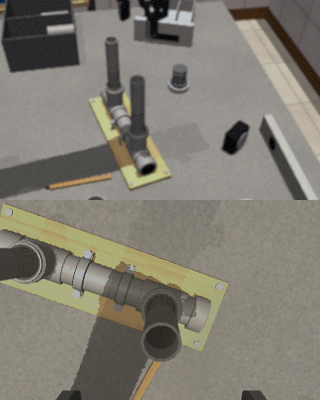

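The pipe stands upright in the socket, in the side view at (137,100) and in the wrist view at (160,335). I check that letting go did not shift it.

```bash
python3 - <<'E'
from h import *
ns=[camera('side') for _ in range(4)]
def crop(cs,y0,y1,x0,x1): return np.mean([cv2.cvtColor(c['color'],cv2.COLOR_RGB2GRAY).astype(np.float32)[y0:y1,x0:x1] for c in cs],0)
c=ns[0]
def proj(X):
    q=c['R']@X+c['t'];x=q[:2]/q[2];x=x*(1+c['k1']*(x@x));return np.array([c['fx']*x[0]+c['cx'],c['fy']*x[1]+c['cy']])
hi,lo=proj(np.array([.53,.034,.190])),proj(np.array([.53,.034,.135]));print(hi,lo,'px/mm',(lo-hi)/55)
x0,x1=int(min(hi[0],lo[0])-5),int(max(hi[0],lo[0])+6);y0,y1=int(hi[1]),int(lo[1])
t=crop(ns,y0,y1,x0,x1)
for n in('a_side','b_side'):
    d=dict(np.load(n+'.npz'));I=crop([d],y0-12,y1+13,x0-3,x1+4)
    r=cv2.matchTemplate(I,t,cv2.TM_CCOEFF_NORMED);_,m,_,l=cv2.minMaxLoc(r);x,y=l
    q=(r[y-1,x]-r[y+1,x])/(2*(r[y-1,x]-2*r[y,x]+r[y+1,x])) if 0<y<r.shape[0]-1 else 0
    print(n,'dy px',y-12+q,'dx',x-3,'score',m.round(3), r.max(1).round(2))
E
```

```text
[308.71130552 159.48332114] [308.77649225 177.01784931] px/mm [0.00118521 0.3188096 ]Traceback (most recent call last):
  File "<stdin>", line 14, in <module>
AttributeError: 'float' object has no attribute 'round'
```

```bash
python3 - <<'E'
from h import *
ns=[camera('side') for _ in range(6)]
g=lambda c:cv2.cvtColor(c['color'],cv2.COLOR_RGB2GRAY).astype(np.float32)[156:184,296:322]
u=lambda I:cv2.resize(I,None,fx=8,fy=8,interpolation=cv2.INTER_CUBIC)
now=np.mean([g(c) for c in ns],0)
for n in('a_side','b_side'):
    B=u(g(dict(np.load(n+'.npz'))));A=u(now)[48:-48,24:-24]
    r=cv2.matchTemplate(B,A,cv2.TM_CCOEFF_NORMED)[:,24]
    print(n,[(round((48-k)/8/.319*-1,1),round(float(v),3)) for k,v in enumerate(r)][::4],'best mm lower',round((int(r.argmax())-48)/8/.319,2))
E
```

```text
a_side [(-18.8, 0.901), (-17.2, 0.895), (-15.7, 0.891), (-14.1, 0.891), (-12.5, 0.894), (-11.0, 0.9), (-9.4, 0.911), (-7.8, 0.925), (-6.3, 0.942), (-4.7, 0.959), (-3.1, 0.976), (-1.6, 0.988), (-0.0, 0.995), (1.6, 0.993), (3.1, 0.984), (4.7, 0.968), (6.3, 0.948), (7.8, 0.925), (9.4, 0.902), (11.0, 0.879), (12.5, 0.858), (14.1, 0.838), (15.7, 0.822), (17.2, 0.81), (18.8, 0.8)] best mm lower 0.39
b_side [(-18.8, 0.89), (-17.2, 0.883), (-15.7, 0.878), (-14.1, 0.875), (-12.5, 0.876), (-11.0, 0.881), (-9.4, 0.891), (-7.8, 0.905), (-6.3, 0.922), (-4.7, 0.941), (-3.1, 0.959), (-1.6, 0.974), (-0.0, 0.983), (1.6, 0.984), (3.1, 0.977), (4.7, 0.964), (6.3, 0.946), (7.8, 0.926), (9.4, 0.903), (11.0, 0.88), (12.5, 0.858), (14.1, 0.838), (15.7, 0.822), (17.2, 0.81), (18.8, 0.801)] best mm lower 0.78
```

In the tool's units: 0.119 m / 0.6 = 0.1983, 0.11 m / 0.6 = 0.1833.

{"name": "move_arm", "arguments": {
  "plan": [
    {"delta_pos": [0,0,0.05],"turn": [0,0,0],"fingers": 0.2},
    {"delta_pos": [0,0,0.1],"turn": [0,0,0],"fingers": 0.2},
    {"delta_pos": [0,0,0.15],"turn": [0,0,0],"fingers": 0.2},
    {"delta_pos": [0,0,0.1833],"turn": [0,0,0],"fingers": 0.2},
    {"delta_pos": [0,0,0.1983],"turn": [0,0,0],"fingers": 0.2},
    {"delta_pos": [0,0,0.1983],"turn": [0,0,0],"fingers": 0.2},
    {"delta_pos": [0,0,0.1983],"turn": [0,0,0],"fingers": 0.2}
  ]
}}

```text
clock: 18.42
position: [0.5297, 0.0497, 0.2337]
ee_rot: [0.963, 0.27, -0.001, -0.001]
ft_force: [-0.2, -0.7, -0.1]
grip_width: 0.801
grasp_force: 0.0
```

```bash
python3 - <<'E'
from h import *
o=get_obs();print(o['position'].round(4),o['ft_force'].round(1))
w=camera('wrist');bw=dict(np.load('b_wrist.npz'))
g=lambda c:cv2.cvtColor(c['color'],cv2.COLOR_RGB2GRAY).astype(np.float32)
A,B=g(bw),g(w)
win=A[232:305,292:351]; b=B[222:315,282:361]
r=cv2.matchTemplate(b,win,cv2.TM_CCOEFF_NORMED);_,m,_,l=cv2.minMaxLoc(r);x,y=l
q=lambda a,c,d:(a-d)/(2*(a-2*c+d))
print('px shift',x-10+q(r[y,x-1],r[y,x],r[y,x+1]),y-10+q(r[y-1,x],r[y,x],r[y+1,x]),m)
T=w['tool_from_camera']
P=cloud(w).reshape(400,640,3)@T[:3,:3].T+T[:3,3]
q=P[225:310,280:365].reshape(-1,3);q=q[(q[:,2]>-.045)&(q[:,2]<-.018)&(np.hypot(q[:,0],q[:,1])<.02)&(np.hypot(q[:,0],q[:,1])>.0125)];m=np.median(q[:,2]);print(m,'rise since bottomed',o['position'][2]-m-(.2224+.02828))
E
```

```text
[0.5297 0.0497 0.2337] [-0.2 -0.7 -0.1]
px shift -0.18278699 -0.5236442 0.9684327244758606
-0.026702721568022558 rise since bottomed 0.009719609324895406
```

The released pipe reads 9.7–10.8 mm above where it bottomed, so the gap is still about 10 mm. I retract and hand in.

In the tool's units: -0.13 m / 0.6 = -0.2167, -0.11 m / 0.6 = -0.1833.

{"name": "move_arm", "arguments": {
  "plan": [
    {"delta_pos": [0,0,-0.05],"turn": [0,0,0],"fingers": 0.2},
    {"delta_pos": [0,0,-0.1167],"turn": [0,0,0],"fingers": 0.2},
    {"delta_pos": [0,0,-0.1833],"turn": [0,0,0],"fingers": 0.2},
    {"delta_pos": [0,0,-0.2167],"turn": [0,0,0],"fingers": 0.2},
    {"delta_pos": [0,0,-0.2167],"turn": [0,0,0],"fingers": 0.2}
  ]
}}

```text
clock: 19.1
position: [0.5303, 0.0495, 0.3646]
ee_rot: [0.963, 0.27, 0.001, -0.001]
ft_force: [1.0, 0.2, -1.0]
grip_width: 0.799
grasp_force: 0.0
```

```bash
python3 -c "
from workcell import hand_in,get_obs
print(get_obs()['clock'],get_obs()['position']);print(hand_in())"
```

```text
19.1 [0.53033845 0.04951547 0.36458444]
the job is handed in; nothing more can be done
None
```

The pipe went past the seal to the stop (about 44 mm deep, reaching about 25 N), was drawn back about 10 mm (readings after letting go 9.7–10.8 mm) and released standing upright; the job was handed in at 19.1 s, and no verdict was returned.

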